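# Index the vial turret and hold the white-capped vial up on its side

## Task

Turn the black handwheel of the vial turret, regripping as often as needed, until the opening in its clear cover stands squarely over the vial with the white cap; then draw that vial straight up out of its socket, tip it over onto its side (nearly level) and keep holding it like that in the gripper, at least 20 cm above the bench, as if to check its glass for cracks. The job finishes while you are still holding it, at rest: do not put it down. Leave the two black-capped vials in their sockets and do not disturb the other things on the bench.

Things in the scene. Friction and masses are not known exactly. Their poses are not given: they have to be found in the camera images.
- turret: Round vial turret fixed on the bench: dark steel foot disc, 170 mm diameter, 6 mm thick, with three upright yellow sockets (inside diameter 27 mm, rim 22 mm and floor 6 mm above the bench), 62 mm from its axis at 110, 180 and 250 degrees counter-clockwise (from above) from its own x axis; which vial is in which varies. Origin: on its axis at bench height, z up.
- cover (a joint): Angle (rad) of the turning clear cover with its handwheel about the turret's vertical axis, counter-clockwise from above positive; at 0 the middle of the opening lies over the turret's own x axis. Turns from -3.9 to +3.9 with light friction (about 0.06 N m) and stays where it is left. It starts with the opening over no vial.
- handwheel (a point): Centre of the fluted black handwheel on top of the cover, on the turret's axis, 86 mm above the bench. The wheel is 44 mm in diameter and 16 mm high, from 78 to 94 mm above the bench; below it a thinner neck leaves 13 mm free above the cover. It can be gripped from above, across any diameter. To the left of the turret stands a grey stirrer with a tall rod.
- opening (a point): Middle of the opening in the cover, 62 mm from the turret's axis, 65 mm above the bench. The cover is a clear disc, 170 mm in diameter, from 62 to 65 mm above the bench, barring the vials whose tops lie 4 mm below it; its one sector-shaped opening, edged in orange, is 110 degrees wide and runs from 26 mm radius out to the open rim.
- vial_3: The vial to take: clear glass vial with a WHITE screw cap, standing in a socket. 52 mm high; glass body 24.4 mm in diameter up to 42 mm, cap 21 mm in diameter above that; 0.02 to 0.04 kg. Origin: centre of its underside (6 mm above the bench while socketed); z along the vial towards the cap.
- vial_1: Glass vial with a black cap and brown contents, same size and axes; stays in its socket.
- vial_2: Glass vial with a black cap and blue contents, same size and axes; stays in its socket.
- sample_holder: Small tan sample holder with two round screws, 32 x 49 x 17 mm, loose on the bench beyond the turret; not to be disturbed. Origin: centre of its underside.
- beaker: Empty glass beaker, 51 mm in diameter, 66 mm high, standing on the bench to the left; not to be disturbed. Origin: centre of its underside.
- petri_dish: Clear round petri dish, 67 mm in diameter, 14 mm high, on the bench to the left; not to be disturbed. Origin: centre of its underside.

How it is judged (in metres and radians):
On the way, in this order (a step that is already met when the one before it is completed fails the run):
1. the cover's opening stands over the white-capped vial (its middle within 25 mm of the vial's axis), the vial still in its socket (horizontal distance between opening and vial_3 below 0.025 m and height (world z) of vial_3 below 0.02 m), for 0.2 s.
2. the white-capped vial is drawn up out of its socket and above the turret, in the gripper (height (world z) of vial_3 above 0.07 m and contact force between the fingers and vial_3 above 0.5 N), for 0.1 s.
At the end, for the whole second after the job is handed in: The white-capped vial is held still between the fingers, touching nothing of the turret, its underside at least 20 cm above the bench, its axis within 30 degrees of level; both black-capped vials stand in their sockets (height (world z) of vial_3 above 0.2 m and angle between vial_3's own z axis and vertical between 1.047 and 2.094 rad and contact force between the fingers and vial_3 above 0.5 N and contact force between turret and vial_3 below 0.05 N and linear speed of vial_3 below 0.03 m/s and height (world z) of each of vial_1, vial_2 below 0.012 m and angle between each of vial_1, vial_2's own z axis and vertical below 0.25 rad); the arm keeps its last pose, push and grip.
It fails at once if a black-capped vial is taken from its socket (distance of any of vial_1, vial_2 from where it was at the start of the episode above 0.025 m).
It fails at once if another thing on the bench is pushed more than 2 cm (distance of any of sample_holder, beaker, petri_dish from where it was at the start of the episode above 0.02 m).
It also fails if it takes over 72 s, if anything falls off the work surface, if the arm or the gripper's body presses on something with over 40 N, if the wrist force passes 120 N, or if a joint passes its speed limit or range.

## Robot

A 6-joint arm with a two-finger parallel gripper is mounted at the origin on a cart in front of the work surface, level with it; the furniture and walls round the work are solid. World frame = base frame: x ahead of the robot, y to its left, z up, the work surface at z = 0. Lengths are in mm, angles in degrees, forces in N, time in s.
With the tool pointing down it reaches from about 350 to 850 mm from the base axis. Payload 8.1 kg.
Tool frame: the origin (TCP) lies between the finger pads; the fingertips stand 17 mm ahead of it and the grasp point (between the pads) lies 2 mm behind it; z points along the fingers, y is the line along which they close (so a half turn about z gives the same grasp; the last joint's range is limited). The gripper opens to 85 mm and grips with 20 to 120 N. Pads are 22 mm wide; open, the fingers measure 114 mm over their backs; the gripper's body (76 mm by 85 mm) begins 54 mm behind the grasp point. The pads swing forward as they close: fully open they stand 13 mm farther back than shut.
Start: joints at [-73.992, 7.471, 85.268, -0, 87.261, -4.893], TCP at [214.078, -560.514, 248.292] pointing down, gripper open.
Joint ranges: [-169.43, 169.43], [-51.17, 129.36], [1.28, 143.12], [-76.62, 256.62], [0, 156.53], [-152.29, 152.29]. Speed limits (degrees/s): [136.94, 136.94, 159.86, 180, 180, 180].

## Interface

Orientations are given as [roll, pitch, yaw] about the fixed x, y, z axes, in that order (R = Rz(yaw) Ry(pitch) Rx(roll)).
In Python, from bench import sense, snapshot, hand_in, trace, place_of gives the robot as it stands.
- The arm moves only by the shell command python3 -m handwheel 'ROWS' [FORCE]. ROWS is JSON, a list of rows, each a list of 7 numbers: the opening, from -1 (shut) to 1 (fully open), then the shift along the tool's x, y, z in cm, then the turn, a rotation vector about the tool's x, y, z in rad. A call has 1 to 12 rows; each row shifts and turns the commanded pose from where the row before left it, along the tool's axes as they then stand; what a row does not reach is not made up. A row lasts 1/12 s, in which the tool goes at most 41.7 mm and 7.16 degrees, less where a joint would pass 70% of its speed; a pose out of reach is approached as far as the arm can. A call with a gripper value outside its range is refused whole. The fingers move at their own pace and stop on an object; FORCE is the grip in N (left out, the last holds). Time passes only in rows, so rows that do not move let the fingers close. It gives the time, the measured TCP pose, the force, the opening and the grip force at its end, in the units of the state.
- sense(): the state, without advancing time (a new reading comes with each control period).
- snapshot(name): name is "scene" or "top" or "wrist"; returns a dict with "image" (400x640x3 uint8, red, green, blue), "intrinsics" (3x3 intrinsics, pixels), "R" (3x3) and "t" (3): a world point X has camera coordinates R X + t. Camera axes: x right, y down, z forward; pixel columns grow to the right and rows downward; lengths in mm; the calibration is good to about 2 mm. A picture is of the moment at which its call begins. There is no depth.
- hand_in(): hands the job in; it is judged then, once.
Trained networks look in a picture, given as the dict that the camera call returned (one of the last four; its "shot" number tells which), for a name from the list of things; names that differ only in an ending like _2 or _b are one class to them, and where a whole thing is asked for, a point or a joint stands for the part that bears it (a point fixed in the world has none). Each returns a list of dicts, best first, with "conf" (0 to 1); they miss things now and then, are a little off and sometimes report something else, mostly with a low value. They report only what shows in the picture. A call takes as long as a camera call.
- trace(picture, query): "pixels" (400x640 bool, what is visible of it).
- place_of(picture, query): "location" ([x, y, z] in mm, in world coordinates, good to about 4 mm: a listed point, or the origin of a listed thing).
The state is a dict: "time": time; "joint_pos": joint angles; "qd": joint speeds; "joint_efforts": joint torques, N m; "tool_pos": TCP position; "tcp_rot": TCP orientation; "ft_force": force on the tool from outside, world axes, zero at the start; "wrist_torque": the same for the moment, N m; "finger_gap": finger opening in mm; "grip_force": force on a finger pad.
Only numpy, scipy, OpenCV 4.12 (cv2) and the standard library are available. Lean on these libraries where they do the work, as an engineer would, in place of code of your own. Each camera call takes 0.05 s, during which the arm holds its last target. There are 200 camera calls.

## Working session

There is one attempt and no reset: what is moved stays moved. The work goes in short steps, Python scripts to look and compute and a shell command to move; the robot and the scene stay as the last step left them, time stands still between calls to the robot, and variables do not carry over. Pictures are saved under pics/ and viewed, at most 10 in all, crops included, and the job is handed in when it is done.

```bash
mkdir -p pics; ls
python3 - <<'E'
from bench import *
import cv2
for n in ["scene","top"]:
    p=snapshot(n); cv2.imwrite(f"pics/{n}1.png",p["image"][:,:,::-1])
    for q in ["turret","handwheel","opening","vial_3","vial_1","vial_2","sample_holder","beaker","petri_dish"]:
        print(n,q,[(round(d["conf"],2),[round(float(v)) for v in d["location"]]) for d in place_of(p,q)[:4]])
s=sense();print(s)
E
```

```text
pics
scene turret [(0.75, [493, -385, -1])]
scene handwheel [(0.88, [493, -381, 90])]
scene opening [(0.75, [548, -410, 64])]
scene vial_3 [(0.72, [439, -418, 7])]
scene vial_1 [(0.72, [439, -418, 7])]
scene vial_2 [(0.72, [439, -418, 7])]
scene sample_holder [(0.43, [680, -399, 0])]
scene beaker [(0.74, [432, 212, -3])]
scene petri_dish [(0.72, [511, 240, -3])]
top turret [(0.61, [493, -381, 2])]
top handwheel [(0.58, [494, -383, 86])]
top opening [(0.8, [548, -406, 65])]
top vial_3 []
top vial_1 []
top vial_2 []
top sample_holder [(0.52, [686, -392, 0])]
top beaker [(0.95, [437, 210, 0])]
top petri_dish [(0.64, [511, 245, 3])]
{'time': 1.0, 'joint_pos': array([-7.39921888e+01,  7.47083164e+00,  8.52686347e+01,  8.00956805e-05,
        8.72617143e+01, -4.89316595e+00]), 'qd': array([ 0.09091477,  0.01441107, -0.03474626, -0.05465828,  0.04381487,
       -0.01770637]), 'joint_efforts': array([-9.05161396e-04, -5.69323218e+01, -5.00878608e+01, -2.90221569e-04,
        1.21324545e-03,  1.19154657e-05]), 'tool_pos': array([ 214.07147224, -560.50719561,  248.28770243]), 'tcp_rot': array([-1.79998831e+02, -1.80416009e-04,  2.09009733e+01]), 'ft_force': array([-0.37457462, -1.67181975, -0.03618991]), 'wrist_torque': array([-0.08131358, -0.01718727, -0.03840612]), 'grip_force': 0.0, 'finger_gap': 85.51529848466583}
```

View pictures.

Run:
```python
import cv2,numpy as np
from bench import *
for n in ["scene","top"]:
    im=cv2.imread(f"pics/{n}1.png"); p=snapshot(n)
    uv=p["intrinsics"]@(p["R"]@np.array([493,-382,60])+p["t"]); u,v=(uv[:2]/uv[2]).astype(int); print(n,u,v)
    x0=max(0,u-100);y0=max(0,v-75)
    cv2.imwrite(f"pics/{n}c.png",cv2.resize(im[y0:y0+150,x0:x0+200],None,fx=4,fy=4,interpolation=3))
    print(x0,y0)
```

```text
scene 405 246
305 171
top 441 223
341 148
```

View pics/scene1.png

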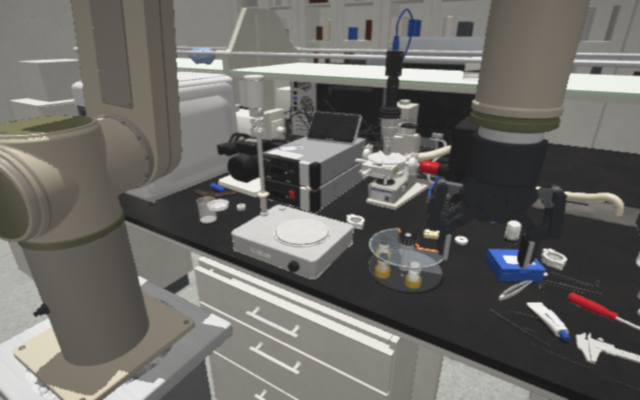

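View pics/topc.png

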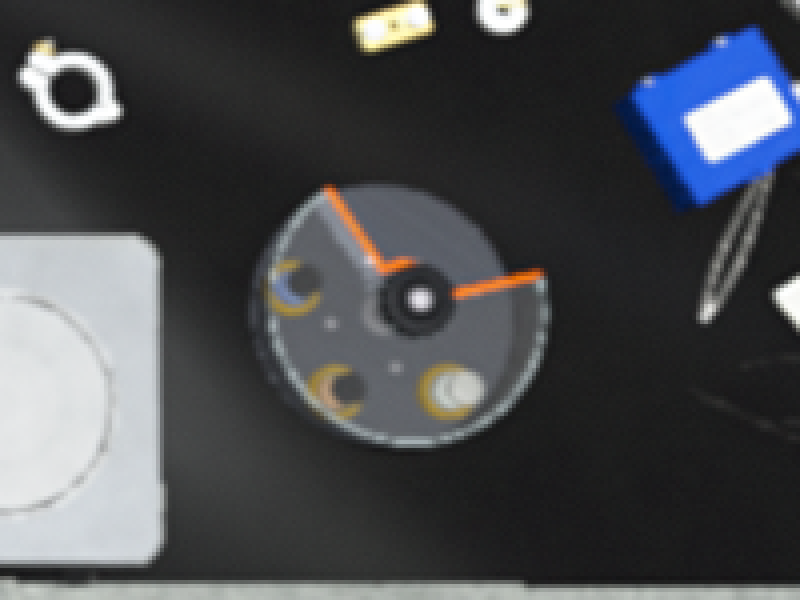

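View pics/scenec.png

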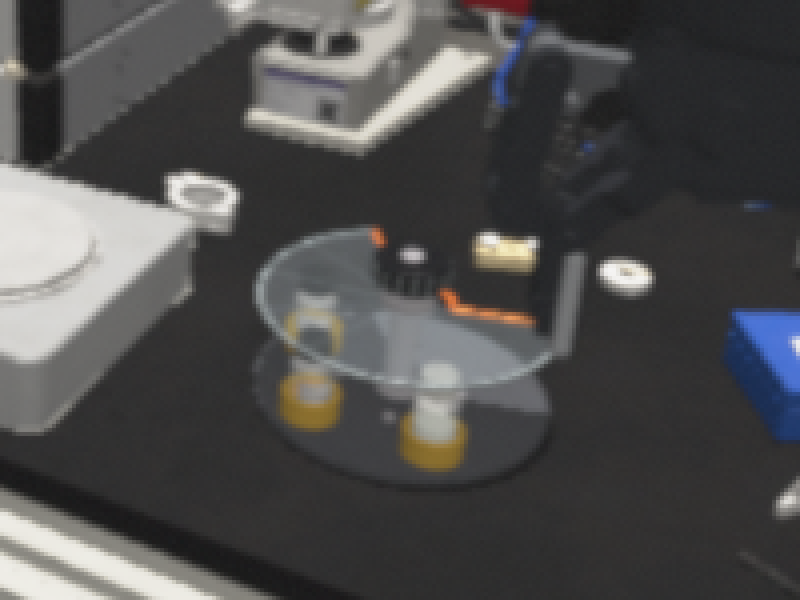

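The scene shows the turret in front with the stirrer to its left. The top crop shows the white cap at crop (466,388), brown at (348,388), blue at (305,280), and the orange edges ending at (330,188) and (542,273).

```bash
cat > h.py <<'E'
import numpy as np
from bench import *
def ray(p,u,v,z):
    d=p["R"].T@np.linalg.solve(p["intrinsics"],[u,v,1.]); c=-p["R"].T@p["t"]
    return c+d*(z-c[2])/d[2]
def crop(p,x0,y0,n,w=200,h=150,f=4):
    import cv2
    cv2.imwrite(n,cv2.resize(p["image"][y0:y0+h,x0:x0+w,::-1],None,fx=f,fy=f,interpolation=3))
E
python3 - <<'E'
from h import *
p=snapshot("top")
A=None
for n,u,v,z in [("wheel",420,300,94),("white",466,388,58),("brown",349,390,58),("blue",305,282,58),("e1",330,188,65),("e2",542,273,65),("whitesock",449,390,22),("brownsock",337,391,22),("bluesock",294,287,22)]:
    X=ray(p,341+u/4,148+v/4,z)
    if A is None:A=X
    d=X-A; print(n,X.round(1),np.hypot(*d[:2]).round(1),np.degrees(np.arctan2(d[1],d[0])).round(1))
w=snapshot("wrist")
import cv2; cv2.imwrite("pics/w1.png",w["image"][:,:,::-1])
print(place_of(w,"handwheel"),place_of(w,"opening"),place_of(w,"vial_3"))
E
```

```text
wheel [ 490.6 -384.    94. ] 0.0 0.0
white [ 440.7 -420.2   58. ] 61.7 -144.1
brown [ 438.9 -348.5   58. ] 62.8 145.5
blue [ 505.1 -323.4   58. ] 62.3 76.6
e1 [ 562.9 -339.    65. ] 85.2 31.9
e2 [ 511.  -467.7   65. ] 86.1 -76.3
whitesock [ 441.5 -420.2   22. ] 61.0 -143.6
brownsock [ 440.4 -349.5   22. ] 61.0 145.5
bluesock [ 506.1 -324.1   22. ] 61.9 75.5
[] [] []
```

```bash
python3 -m handwheel '[[1,2.93,-0.6,0,0,0,0],[1,2.93,-0.6,0,0,0,0],[1,2.93,-0.6,0,0,0,0],[1,2.93,-0.6,0,0,0,0],[1,2.93,-0.6,0,0,0,0],[1,2.93,-0.6,0,0,0,0],[1,2.93,-0.6,0,0,0,0],[1,2.93,-0.6,0,0,0,0],[1,2.93,-0.6,0,0,0,0],[1,2.93,-0.6,0,0,0,0],[1,2.93,-0.6,0,0,0,0],[1,0,0,0,0,0,0]]'
python3 - <<'E'
from h import *
import cv2
w=snapshot("wrist"); cv2.imwrite("pics/w2.png",w["image"][:,:,::-1])
for q in ["handwheel","opening","vial_3"]: print(q,place_of(w,q)[:3])
s=sense(); print(s["joint_pos"].round(1),s["tool_pos"],s["tcp_rot"])
E
```

```text
time: 2.35
tool_pos: [495.5, -380.4, 248.2]
tcp_rot: [-180.0, -0.1, 21.1]
ft_force: [0.4, -1.4, -0.4]
finger_gap: 85.4
grip_force: 0.0
handwheel [{'location': [495.7, -381.2, 83.5], 'conf': 0.72}]
opening []
vial_3 []
[-42.7  11.1  81.2  -0.   87.7  26.4] [ 491.13450736 -384.21108824  248.18714475] [-1.79996815e+02  2.83210309e-02  2.08959122e+01]
```

View pics/w2.png

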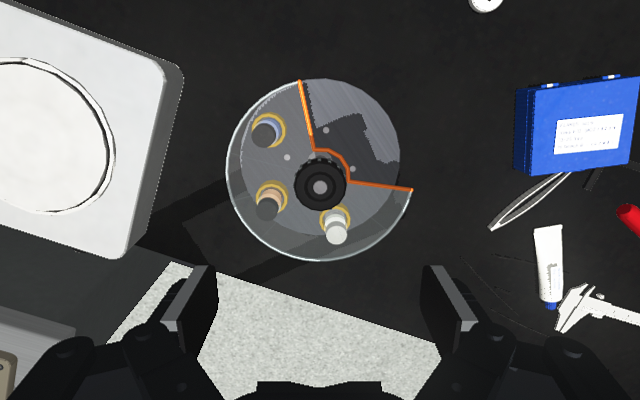

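The wrist view shows the wheel hub at (320,187), white cap at (336,232), brown (268,208), blue (267,132). The arm was still settling, so I'll measure again after turning.

```bash
R='[0]'; python3 -m handwheel '[[1,0,0,0,0,0,-0.12],[1,0,0,0,0,0,-0.12],[1,0,0,0,0,0,-0.12],[1,0,0,0,0,0,-0.12],[1,0,0,0,0,0,-0.12],[1,0,0,0,0,0,-0.12],[1,0,0,0,0,0,-0.12],[1,0,0,0,0,0,-0.12],[1,0,0,0,0,0,-0.12],[1,0,0,0,0,0,-0.12],[1,0,0,0,0,0,-0.12],[1,0,0,0,0,0,0]]' >/dev/null
python3 -m handwheel '[[1,0,0,0,0,0,-0.12],[1,0,0,0,0,0,-0.12],[1,0,0,0,0,0,-0.12],[1,0,0,0,0,0,-0.12],[1,0,0,0,0,0,-0.12],[1,0,0,0,0,0,-0.12],[1,0,0,0,0,0,-0.12],[1,0,0,0,0,0,-0.12],[1,0,0,0,0,0,-0.12],[1,0,0,0,0,0,0],[1,0,0,0,0,0,0],[1,0,0,0,0,0,0]]'
python3 - <<'E'
from h import *
import cv2
for i in range(2):
    w=snapshot("wrist")
    print([ (d["location"],d["conf"]) for d in place_of(w,"handwheel")[:1]])
    t=trace(w,"handwheel")
    g=cv2.cvtColor(w["image"],cv2.COLOR_RGB2GRAY)
    if t:
        m=t[0]["pixels"]; c=cv2.minEnclosingCircle(np.argwhere(m)[:,::-1].astype(np.float32)); print(c,ray(w,*c[0],94).round(1))
        hub=m&(g>110); 
        if hub.any():
            v,u=np.argwhere(hub).mean(0); print("hub",u,v,hub.sum(),ray(w,u,v,95).round(1))
s=sense(); print(s["joint_pos"].round(1),s["tool_pos"],s["tcp_rot"])
E
```

```text
time: 4.55
tool_pos: [491.2, -384.3, 248.3]
tcp_rot: [-180.0, -0.0, 158.0]
ft_force: [-1.1, 0.4, 0.4]
finger_gap: 85.4
grip_force: 0.0
[([490.2, -381.6, 84.7], 0.74)]
((320.8370056152344, 164.0), 95.36617279052734) [ 477.9 -376.5   94. ]
hub 317.6904777682062 138.2016433635942 15091 [ 457.5 -371.    95. ]
[([494.3, -383.8, 84.7], 0.73)]
((320.3571472167969, 163.5), 95.4648666381836) [ 477.6 -376.5   94. ]
hub 317.48135459217286 138.1262353406246 15178 [ 457.6 -371.    95. ]
[ -42.7   11.1   81.2   -0.    87.7 -111. ] [ 491.62208282 -383.89663035  248.29628703] [-1.79999154e+02  9.98061764e-04  1.58342012e+02]
```

Run:
```python
from h import *
import cv2
w=snapshot("wrist"); im=w["image"]
q=w["intrinsics"]@(w["R"]@np.array([491.5,-384,94])+w["t"]);u,v=(q[:2]/q[2]).astype(int)
print(u,v)
g=cv2.cvtColor(im,cv2.COLOR_RGB2GRAY).astype(int)
m=np.zeros_like(g,bool); m[v-11:v+12,u-11:u+12]=g[v-11:v+12,u-11:u+12]>90
c=np.argwhere(m).mean(0); print(c,m.sum(),ray(w,c[1],c[0],94).round(1))
k=np.argwhere((g<70)&(np.hypot(*(np.mgrid[:400,:640]-np.array([v,u])[:,None,None]))<33)).astype(np.float32)[:,::-1]
crop(w,u-80,v-60,"pics/hub.png",160,120,5)
```

```text
317 182
[181.20666667 320.3       ] 150 [ 491.5 -381.9   94. ]
```

View pics/hub.png

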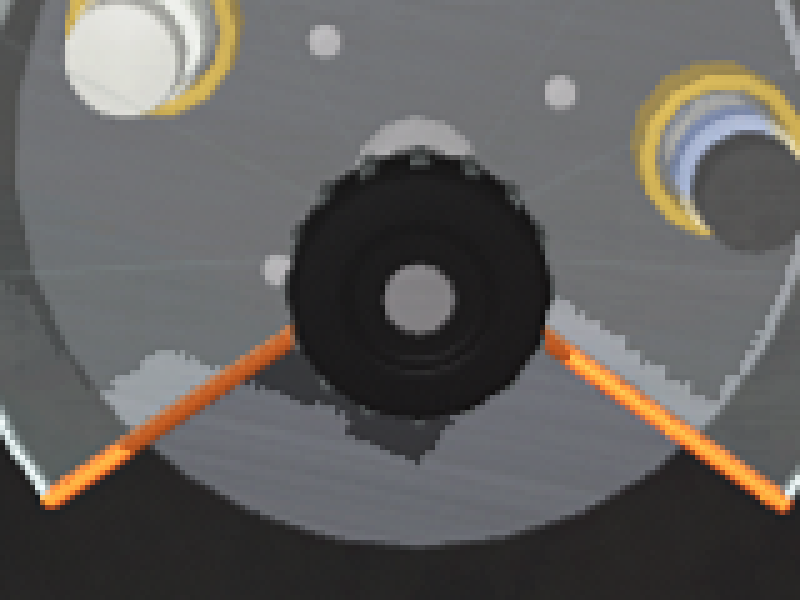

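The hub is centred at crop (420,298), i.e. column 320, so the tool is centred on it. Descending.

```bash
python3 -m handwheel '[[0.5,0,0,2.5,0,0,0],[0.5,0,0,2.5,0,0,0],[0.5,0,0,2.5,0,0,0],[0.5,0,0,2.5,0,0,0],[0.5,0,0,2.5,0,0,0],[0.5,0,0,2,0,0,0],[0.5,0,0,1,0,0,0],[0.5,0,0,0.5,0,0,0],[0.5,0,0,0.5,0,0,0],[0.5,0,0,0,0,0,0],[0.5,0,0,0,0,0,0]]' 40
python3 -m handwheel '[[-0.3,0,0,0,0,0,0],[-0.3,0,0,0,0,0,0],[-0.3,0,0,0,0,0,0],[-0.3,0,0,0,0,0,0],[-0.3,0,0,0,0,0,0],[-0.3,0,0,0,0,0,0],[-0.3,0,0,0,0,0,0],[-0.3,0,0,0,0,0,0]]' 40
```

```text
time: 5.82
tool_pos: [492.3, -384.4, 84.6]
tcp_rot: [-180.0, 0.1, 158.4]
ft_force: [-0.4, 0.8, 0.2]
finger_gap: 64.2
grip_force: 0.0
time: 6.48
tool_pos: [493.0, -383.1, 85.3]
tcp_rot: [179.9, 0.1, 158.4]
ft_force: [1.3, 6.8, 7.5]
finger_gap: 42.4
grip_force: 40.1
```

```bash
python3 -m handwheel '[[-0.3,0,0,0,0,0,0.118],[-0.3,0,0,0,0,0,0.118],[-0.3,0,0,0,0,0,0.118],[-0.3,0,0,0,0,0,0.118],[-0.3,0,0,0,0,0,0.118],[-0.3,0,0,0,0,0,0.118],[-0.3,0,0,0,0,0,0.118],[-0.3,0,0,0,0,0,0.118],[-0.3,0,0,0,0,0,0.118],[-0.3,0,0,0,0,0,0]]'
python3 -m handwheel '[[-0.3,0,0,0,0,0,0.118],[-0.3,0,0,0,0,0,0.118],[-0.3,0,0,0,0,0,0.118],[-0.3,0,0,0,0,0,0.118],[-0.3,0,0,0,0,0,0.118],[-0.3,0,0,0,0,0,0.118],[-0.3,0,0,0,0,0,0.118],[-0.3,0,0,0,0,0,0.118],[-0.3,0,0,0,0,0,0.118],[-0.3,0,0,0,0,0,0],[-0.3,0,0,0,0,0,0]]'
python3 - <<'E'
from h import *
w=snapshot("scene")
print([ (d["location"],d["conf"]) for d in place_of(w,"opening")[:2]])
E
```

```text
time: 7.32
tool_pos: [492.3, -383.7, 85.3]
tcp_rot: [179.9, 0.0, 97.1]
ft_force: [-3.8, 5.5, 9.0]
finger_gap: 42.4
grip_force: 40.2
time: 8.23
tool_pos: [491.3, -383.3, 85.3]
tcp_rot: [-179.9, 0.0, 36.7]
ft_force: [-9.1, 8.5, 12.7]
finger_gap: 42.2
grip_force: 40.7
[([439.6, -423.2, 64.3], 0.65), ([439.6, -421.7, 5.9], 0.57)]
```

```bash
python3 -m handwheel '[[0.6,0,0,0,0,0,0],[0.6,0,0,0,0,0,0],[0.6,0,0,0,0,0,0],[0.6,0,0,0,0,0,0],[0.6,0,0,-1,0,0,0],[0.6,0,0,-2.5,0,0,0],[0.6,0,0,-2.5,0,0,0],[0.6,0,0,-2.5,0,0,0],[0.6,0,0,-2.5,0,0,0],[0.6,0,0,-2.5,0,0,0],[0.6,0,0,0,0,0,0],[0.6,0,0,0,0,0,0]]'
python3 - <<'E'
from h import *
import cv2
for n in ["scene","top","wrist"]:
    w=snapshot(n)
    for q in ["opening","vial_3","handwheel"]:
        print(n,q,[ (np.round(d["location"],1),d["conf"]) for d in place_of(w,q)[:3]])
    cv2.imwrite(f"pics/{n}3.png",w["image"][:,:,::-1])
s=sense(); print(s["joint_pos"].round(1),s["tool_pos"],s["tcp_rot"])
E
```

```text
time: 9.33
tool_pos: [492.7, -384.9, 221.7]
tcp_rot: [179.7, -0.1, 36.7]
ft_force: [-0.1, 0.2, -0.5]
finger_gap: 68.4
grip_force: 0.0
scene opening [(array([ 440.1, -422.1,   66.7]), 0.7)]
scene vial_3 [(array([ 442.8, -349.5,    6.6]), 0.6), (array([ 441.4, -421.4,    6.6]), 0.51)]
scene handwheel [(array([ 491.5, -380.4,   86.5]), 0.71)]
top opening []
top vial_3 [(array([ 441.7, -417.4,    5.3]), 0.66)]
top handwheel [(array([ 493.1, -384.5,   85.8]), 0.79)]
wrist opening []
wrist vial_3 [(array([ 439.4, -424. ,    7.2]), 0.65)]
wrist handwheel [(array([ 490.9, -383.2,   83.2]), 0.72)]
[-42.7  12.   83.4  -0.   84.6  10.6] [ 491.5695158  -383.80902111  218.04803522] [-1.79979160e+02  5.04046406e-03  3.67169052e+01]
```

View pics/wrist3.png

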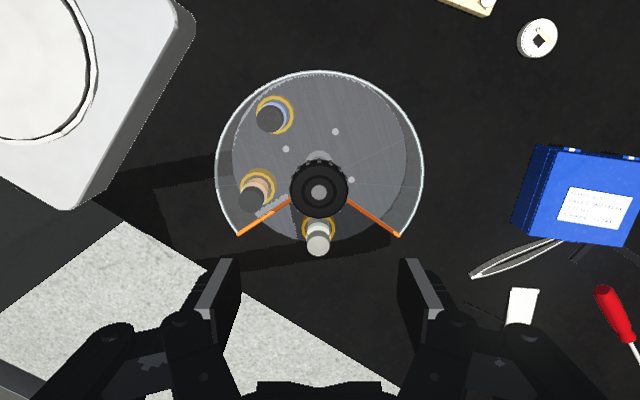

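The white vial sits in the middle of the opening (cap at (318,243), edges symmetric about it). Next: 62 mm along tool −x, then down.

```bash
python3 -m handwheel '[[0.2,-2.1,0,0,0,0,0],[0.2,-2.1,0,0,0,0,0],[0.2,-2,-0.1,0,0,0,0],[0.2,0,0,0,0,0,0],[0.2,0,0,2.5,0,0,0],[0.2,0,0,2.5,0,0,0],[0.2,0,0,2.5,0,0,0],[0.2,0,0,2.5,0,0,0],[0.2,0,0,1.5,0,0,0],[0.2,0,0,0,0,0,0],[0.2,0,0,0,0,0,0]]' 25
python3 - <<'E'
from h import *
w=snapshot("wrist"); crop(w,160,100,"pics/w4.png",320,240,2)
s=sense(); print(s["tool_pos"],s["tcp_rot"],s["finger_gap"])
E
```

```text
time: 10.85
tool_pos: [441.1, -419.3, 102.5]
tcp_rot: [-179.9, 0.0, 36.7]
ft_force: [-0.1, -0.4, 0.2]
finger_gap: 51.7
grip_force: 0.0
[ 441.81050667 -420.27899202  104.12774515] [ 1.79965704e+02 -9.80114275e-03  3.67226743e+01] 50.96074936725785
```

View pics/w4.png

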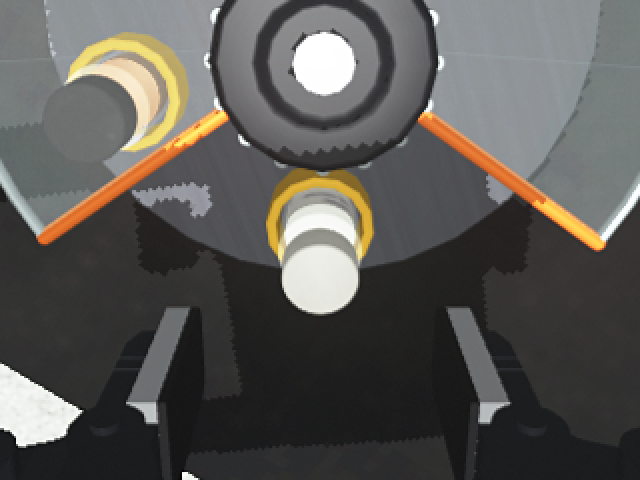

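The cap at crop (320,275) is centred between the fingers, and both fingers lie inside the orange edges. Down and grip.

```bash
python3 -m handwheel '[[0.2,0,0,1.5,0,0,0],[0.2,0,0,1.5,0,0,0],[0.2,0,0,1.5,0,0,0],[0.2,0,0,0.8,0,0,0],[0.2,0,0,0.5,0,0,0],[0.2,0,0,0,0,0,0],[0.2,0,0,0,0,0,0]]' 25
python3 -m handwheel '[[-0.7,0,0,0,0,0,0],[-0.7,0,0,0,0,0,0],[-0.7,0,0,0,0,0,0],[-0.7,0,0,0,0,0,0],[-0.7,0,0,0,0,0,0],[-0.7,0,0,0,0,0,0],[-0.7,0,0,0,0,0,0],[-0.7,0,0,0,0,0,0]]' 25
```

```text
time: 11.48
tool_pos: [441.9, -420.7, 46.4]
tcp_rot: [179.9, -0.0, 36.7]
ft_force: [-0.2, -0.4, 0.3]
finger_gap: 51.5
grip_force: 0.0
time: 12.15
tool_pos: [441.9, -420.8, 46.5]
tcp_rot: [179.9, -0.0, 36.7]
ft_force: [-0.7, 1.6, 5.9]
finger_gap: 23.3
grip_force: 24.5
```

```bash
python3 -m handwheel '[[-0.7,0,0,-0.6,0,0,0],[-0.7,0,0,-1,0,0,0],[-0.7,0,0,-1.5,0,0,0],[-0.7,0,0,-2,0,0,0],[-0.7,0,0,-2.5,0,0,0],[-0.7,0,0,-2.5,0,0,0],[-0.7,0,0,-2.5,0,0,0],[-0.7,0,0,-2.5,0,0,0],[-0.7,0,0,-2.5,0,0,0],[-0.7,0,0,-2.5,0,0,0],[-0.7,0,0,-2.5,0,0,0],[-0.7,0,0,-2,0,0,0]]' 35
python3 -m handwheel '[[-0.7,0,0,-2.5,0,0,0],[-0.7,0,0,-2.5,0,0,0],[-0.7,0,0,-1.5,0,0,0],[-0.7,0,0,0,0,0,0],[-0.7,0,0,0,0,0,0]]'
python3 - <<'E'
from h import *
w=snapshot("scene")
print([ (np.round(d["location"],1),d["conf"]) for d in place_of(w,"vial_3")[:4]])
s=sense(); print(s["joint_pos"].round(1))
E
```

```text
time: 13.15
tool_pos: [441.4, -420.2, 294.6]
tcp_rot: [179.9, -0.0, 36.7]
ft_force: [0.1, -0.5, 0.3]
finger_gap: 23.1
grip_force: 34.3
time: 13.57
tool_pos: [441.5, -420.4, 357.9]
tcp_rot: [179.8, -0.0, 36.7]
ft_force: [0.2, 0.1, -1.5]
finger_gap: 22.6
grip_force: 34.3
[(array([ 440.7, -423.3,  316.3]), 0.71), (array([ 442.8, -345.2,    4.1]), 0.58)]
[-48.4   7.9  73.8  -0.   98.4   4.9]
```

```bash
python3 -m handwheel '[[-0.7,0,0,0,-0.07,0.006,0],[-0.7,0,0,0,-0.07,0.006,0],[-0.7,0,0,0,-0.07,0.006,0],[-0.7,0,0,0,-0.07,0.006,0],[-0.7,0,0,0,-0.07,0.006,0],[-0.7,0,0,0,-0.07,0.006,0],[-0.7,0,0,0,-0.07,0.006,0],[-0.7,0,0,0,-0.07,0.006,0],[-0.7,0,0,0,-0.07,0.006,0],[-0.7,0,0,0,-0.07,0.006,0]]'
python3 -c "
from h import *
s=sense(); print(s['joint_pos'].round(1))"
```

```text
time: 14.5
tool_pos: [440.8, -419.5, 354.1]
tcp_rot: [139.8, -3.2, 37.9]
ft_force: [0.2, -0.0, -0.1]
finger_gap: 23.2
grip_force: 34.4
[-48.4 -28.3 114.4   0.   53.6   4.8]
```

```bash
python3 -m handwheel '[[-0.7,0,0.5,0.6,-0.07,0.006,0],[-0.7,0,0.5,0.6,-0.07,0.006,0],[-0.7,0,0.5,0.7,-0.07,0.006,0],[-0.7,0,0.4,0.7,-0.07,0.006,0],[-0.7,0,0.4,0.7,-0.07,0.006,0],[-0.7,0,0.4,0.7,-0.07,0.006,0],[-0.7,0,0.3,0.8,-0.07,0.006,0],[-0.7,0,0.3,0.8,-0.07,0.006,0],[-0.7,0,0.2,0.8,-0.07,0.006,0],[-0.7,0,0.2,0.8,-0.07,0.006,0],[-0.7,0,0,0,0,0,0],[-0.7,0,0,0,0,0,0]]'
python3 -m handwheel '[[-0.7,0,0,0,0,0,0],[-0.7,0,0,0,0,0,0],[-0.7,0,0,0,0,0,0],[-0.7,0,0,0,0,0,0],[-0.7,0,0,0,0,0,0],[-0.7,0,0,0,0,0,0]]'
python3 - <<'E'
from h import *
from scipy.spatial.transform import Rotation as R
s=sense(); print(s['joint_pos'].round(1),R.from_euler("xyz",s["tcp_rot"],degrees=True).as_matrix()[:,2])
w=snapshot("scene")
for q in ["vial_3","sample_holder","beaker","petri_dish"]: print(q,[(np.round(d["location"],1),d["conf"]) for d in place_of(w,q)[:4]])
crop(w,290,70,"pics/fin.png",250,220,3) if 0 else crop(w,300,90,"pics/fin.png",260,195,3)
E
```

```text
time: 15.5
tool_pos: [482.7, -470.4, 376.5]
tcp_rot: [102.6, -4.7, 40.3]
ft_force: [0.1, 0.4, -0.2]
finger_gap: 22.7
grip_force: 35.0
time: 16.0
tool_pos: [482.9, -470.5, 376.8]
tcp_rot: [102.6, -4.7, 40.3]
ft_force: [0.6, -0.4, -0.1]
finger_gap: 22.7
grip_force: 35.0
[-4.860e+01 -3.180e+01  1.342e+02  1.090e+01  1.000e-01 -6.100e+00] [ 0.64549642 -0.73233032 -0.21685633]
vial_3 [(array([ 441.8, -348.6,    4.2]), 0.7), (array([ 509.8, -502.9,  369.5]), 0.57)]
sample_holder [(array([ 6.827e+02, -3.965e+02,  3.000e-01]), 0.45)]
beaker [(array([432.7, 210.2,  -1. ]), 0.69)]
petri_dish [(array([509.7, 243.5,  -2.8]), 0.44)]
```

View pics/fin.png

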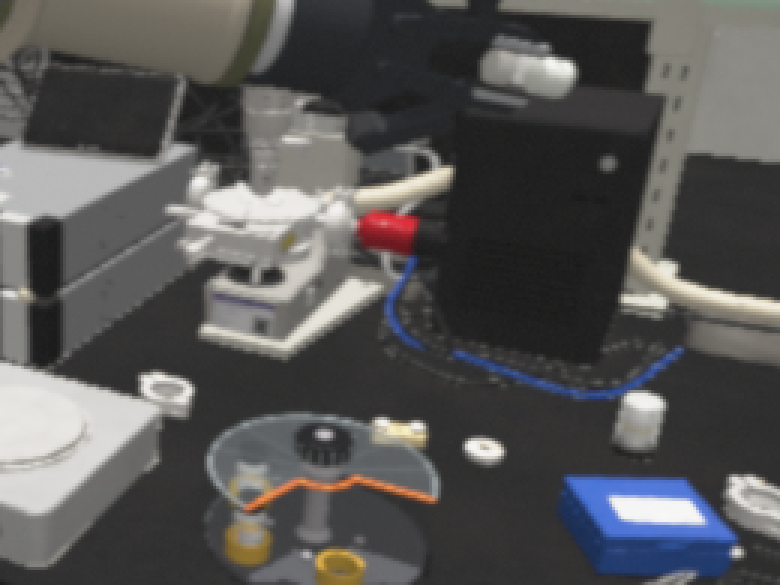

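Vial is held about 12° from level, at crop (528,68). Joint 5 is near its 0° limit, so I'll move outward a little for margin, let it settle, and hand in.

```bash
python3 -m handwheel '[[-0.7,0,0.1,0.8,0,0,0],[-0.7,0,0.1,0.8,0,0,0],[-0.7,0,0.1,0.8,0,0,0],[-0.7,0,0.1,0.8,0,0,0],[-0.7,0,0.1,0.8,0,0,0],[-0.7,0,0,0,0,0,0],[-0.7,0,0,0,0,0,0],[-0.7,0,0,0,0,0,0],[-0.7,0,0,0,0,0,0],[-0.7,0,0,0,0,0,0],[-0.7,0,0,0,0,0,0],[-0.7,0,0,0,0,0,0]]'
python3 - <<'E'
from h import *
s=sense(); print(s['joint_pos'].round(1),s["qd"].round(2),s["grip_force"])
if s["joint_pos"][4]>1: print(hand_in())
E
```

```text
time: 17.25
tool_pos: [505.7, -497.0, 382.2]
tcp_rot: [103.6, -4.7, 40.2]
ft_force: [0.0, 0.2, -0.4]
finger_gap: 23.0
grip_force: 35.0
[-4.870e+01 -2.470e+01  1.283e+02  1.170e+01  1.000e-01 -6.800e+00] [ 0.06  0.05 -0.11 -0.15  0.07 -0.03] 35.01681983470917
```

```bash
python3 -m handwheel '[[-0.7,0,0,0,0.04,-0.003,0],[-0.7,0,0,0,0.04,-0.003,0],[-0.7,0,0,0,0,0,0],[-0.7,0,0,0,0,0,0],[-0.7,0,0,0,0,0,0],[-0.7,0,0,0,0,0,0],[-0.7,0,0,0,0,0,0],[-0.7,0,0,0,0,0,0]]'
python3 - <<'E'
from h import *
s=sense(); print(s['joint_pos'].round(1),s["qd"].round(2),s["grip_force"])
if s["joint_pos"][4]>0 and s["tcp_rot"][0]<113: print(hand_in())
E
```

```text
time: 17.92
tool_pos: [505.8, -496.9, 381.4]
tcp_rot: [108.2, -4.6, 39.9]
ft_force: [0.4, -0.1, 0.1]
finger_gap: 22.8
grip_force: 35.0
[-48.7 -25.  125.6   0.9   7.5   3.9] [-0.02 -0.01 -0.26 -0.17  0.27  0.18] 35.01617074012756
the job is handed in; nothing more can be done
None
```

I turned the cover over the white-capped vial, drew the vial out, and handed the job in with it still in the gripper at rest, about 18° from level and roughly 37 cm above the bench; the judge's result was not returned.

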